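# Fold back the cover of the green butter keeper

### The arm

A 7-joint arm with a two-finger parallel gripper is mounted at the origin on a cart in front of the work surface, level with it; the furniture and walls round the work are solid. World frame = base frame: x ahead of the robot, y to its left, z up, the work surface at z = 0. Lengths are in m, angles in degrees, forces in N, time in s.
With the tool pointing down it reaches from about 0.425 to 0.875 m from the base axis. Payload 4.7 kg.
Tool frame: the origin (TCP) lies midway between the tips of the shut fingers; the grasp point (between the pads) lies 19 mm behind it (env.tcp_to_grasp is the distance from the TCP to the grasp point, in m); z points along the fingers, x is the direction in which the jaws open and shut, and the axes are right-handed (so a half turn about z gives the same grasp; the last joint's range is limited). The gripper opens to 87 mm and grips with 3 to 60 N. Pads are 19 mm wide; open, the fingers measure 117 mm over their backs; the gripper's body (75 mm by 190 mm) begins 51 mm behind the grasp point.
Start: joints at [-72.875, 18.392, -4.016, 83.108, 1.295, 78.541, -3.26], TCP at [0.183, 0.624, 0.223] pointing down, gripper open.
Joint ranges: [-163.93, 163.93], [-17.29, 119.83], [-79.2, 71.16], [3.27, 140.29], [-89.18, 269.18], [5.43, 117.66], [-154.24, 154.24]. Speed limits (degrees/s): [147.25, 147.25, 180, 180, 180, 180, 180].

### API

Orientations are given as [roll, pitch, yaw] about the fixed x, y, z axes, in that order (R = Rz(yaw) Ry(pitch) Rx(roll)).
In Python, from cell import env, viewer gives the robot as it stands.
- The arm moves only by the shell command python3 -m pendant 'ROWS' [OPENING] [FORCE]. ROWS is JSON, a list of rows, each a list of 6 numbers: the shift along the tool's x, y, z each as a share of 0.1 m, from -1 to 1, then the turn, a rotation vector about the tool's x, y, z each as a share of 90 degrees, from -1 to 1. A call has exactly 8 rows; each row is the pose to reach, as a shift and turn from the pose commanded when the call began, along the tool's axes at that moment; what a row does not reach only later rows make up. A row lasts 1/8 s, in which the tool goes at most 62.5 mm and 10.7 degrees, less where a joint would pass 70% of its speed; a pose out of reach is approached as far as the arm can. A call with a number of a shift or a turn outside -1 to 1 is refused whole. A call with a gripper value outside its range is refused whole. OPENING is the finger opening in mm, from 0 to 87, set as the call begins (- or left out, the last holds). The fingers move at their own pace and stop on an object; FORCE is the grip in N (left out, the last holds). Time passes only in rows, so rows that repeat a pose let the fingers close, or fill a call up. It gives the time, the measured TCP pose, the force and the opening at its end, in the units of the state.
- env.get_obs(): the state, without advancing time (a new reading comes with each control period).
- viewer.read_camera(name): name is "side" or "top"; returns a dict with "frame" (384x512x3 uint8, red, green, blue), "fx", "fy", "cx", "cy" (pixels), "k1" (the pictures are not rectified: a ray, as slopes to the right and down, at radius r is drawn at 1 + k1 r^2 times it, then the intrinsics apply), "view" (4x4, takes a point from world to camera coordinates). Camera axes: x right, y down, z forward; pixel columns grow to the right and rows downward; lengths in m; the calibration is good to about 2 mm. A picture is of the moment at which its call begins. There is no depth.
- env.sign_off(): hands the job in, once; it reports no verdict.
The state is a dict: "time_s": time; "qpos": joint angles; "joint_velocities": joint speeds; "effort": joint torques, N m; "tool_pos": TCP position; "tool_rot": TCP orientation; "force": force on the tool from outside, world axes, zero at the start; "wrist_torque": the same for the moment, N m; "grip_width": finger opening in m.
Only numpy, scipy, OpenCV 4.12 (cv2) and the standard library are available. Lean on these libraries where they do the work, as an engineer would, in place of code of your own. Each camera call takes 0.05 s, during which the arm holds its last target.

### The job

Open the butter keeper with the green cover: push the wooden bar of its two-panel folding cover straight back until both green panels stand upright at the back of the box, folded flat against each other, then let go. Leave the cover of the blue keeper as it is.

Things in the scene. Friction and masses are not known exactly. Their poses are not given: they have to be found in the camera images.
- green_keeper: White box with green folding cover, fixed, 130 (x) x 156 (y) x 75 mm high; it and the blue keeper stand left and right of the toaster, in either order, turned up to 0.5 rad. Origin: centre of underside; x to its back (away from the robot), y left, z up. Rear green panel (136 wide, 56 long, 4 mm thick) is hinged to the box at x = 58, z = 78 mm; 9 mm tracks on the side walls guide the front panel.
- green_bar (a point): Middle of the front face of the wooden push bar (80 mm along y, 12 thick, 18 mm out from the panel) at the lower edge of the green front panel. Pushed to keeper +x it folds the cover, tilting with the panel. Fully folded (stop) it is at x = 36, y = 0, z = 84 mm in the keeper's frame, the bar pointing level to the front; at the start 72 to 82 mm farther forward and 15 mm higher.
- green_front (a joint): Angle between the two green panels, rad: 0 = folded flat together, both upright, top 134 mm above the worktop (the stop); grows as the cover spreads over the box like a tent; 1.7 to 2.1 at the start. The front panel's lower edge always slides at z = 78 mm. Hinge friction holds the cover where it is left; the bar needs about 2 to 6 N.
- blue_bar (a point): The same point on the push bar of the look-alike keeper with blue panels, which is to be left alone.

How it is judged:
By the outcome, as a careful person would: the job done as asked, in the order asked, and still so for the second after the job is handed in, with the robot touching nothing.
It also fails if it takes over 29 s, if anything falls off the work surface, if the arm or the gripper's body presses on something with over 40 N, if the wrist force passes 120 N, or if a joint passes its speed limit or range.

## Working session

There is one attempt and no reset: what is moved stays moved. The work goes in short steps, Python scripts to look and compute and a shell command to move; the robot and the scene stay as the last step left them, time stands still between calls to the robot, and variables do not carry over. Pictures are saved under pics/ and viewed, and the job is handed in when it is done.

```bash
ls; mkdir -p pics; python3 - <<'E'
from cell import env, viewer
import cv2, numpy as np, pickle
d={}
for n in ("top","side"):
    c=viewer.read_camera(n); d[n]=c
    cv2.imwrite(f"pics/{n}0.png",cv2.cvtColor(c["frame"],cv2.COLOR_RGB2BGR))
    print(n,c["fx"],c["fy"],c["cx"],c["cy"],c["k1"]);print(np.round(c["view"],4))
pickle.dump(d,open("cams0.pkl","wb"))
print(env.get_obs())
E
```

```text
pics
top 470.4918712004183 470.4918712004183 254.22242951438574 194.90793802359912 -0.1358931513646387
[[-0.1295 -0.9916  0.0047 -0.0577]
 [-0.9693  0.1256 -0.2113  0.5218]
 [ 0.209  -0.0319 -0.9774  1.0071]
 [ 0.      0.      0.      1.    ]]
side 426.80039983067695 426.80039983067695 255.06483276630246 192.1416150643963 -0.06282925603406296
[[-0.8649 -0.5018 -0.0098  0.394 ]
 [-0.3588  0.6318 -0.6871  0.3304]
 [ 0.351  -0.5908 -0.7265  0.7239]
 [ 0.      0.      0.      1.    ]]
{'time_s': 0.1, 'qpos': array([-72.87358476,  18.43608186,  -4.01564218,  83.16820805,
         1.29332078,  78.54251724,  -3.25720246]), 'joint_velocities': array([ 0.01451979, -0.09246094,  0.12062092, -0.21550864, -0.08420722,
        0.05186311, -0.00489895]), 'effort': array([-4.64417353e-04, -4.92566729e+01, -4.06073034e-01, -3.13399673e+01,
       -6.41439389e-02,  3.94294644e-02,  6.91258856e-05]), 'tool_pos': array([0.18252893, 0.62331428, 0.22155393]), 'tool_rot': array([1.79996129e+02, 1.01665159e-01, 7.36857501e+01]), 'force': array([0.39621549, 0.55590633, 0.84509313]), 'wrist_torque': array([-0.0044234 ,  0.05607763,  0.01539463]), 'grip_width': 0.0867447953319215}
```

View pics/top0.png

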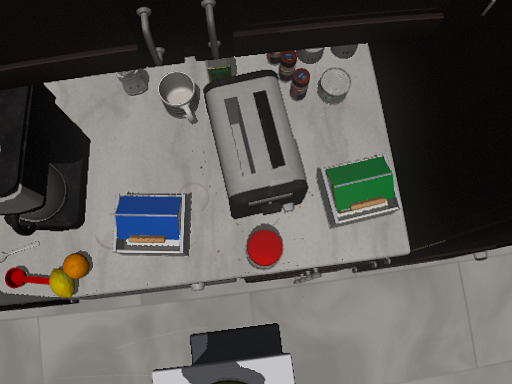

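View pics/side0.png

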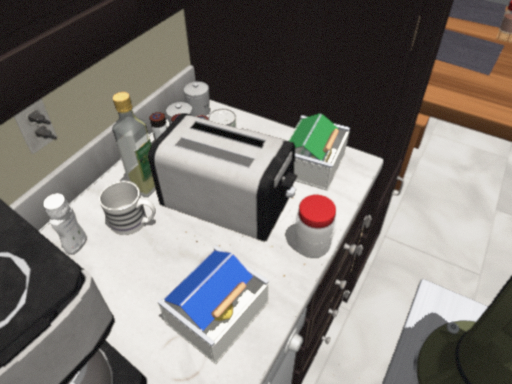

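```bash
cat > h.py <<'E'
import numpy as np, cv2, pickle
def ray(c,u,v):
    K=np.array([[c["fx"],0,c["cx"]],[0,c["fy"],c["cy"]],[0,0,1.]])
    p=cv2.undistortPoints(np.array([[[u,v]]],float),K,np.array([c["k1"],0,0,0,0.]))[0,0]
    R=c["view"][:3,:3];t=c["view"][:3,3]
    d=R.T@np.array([p[0],p[1],1]); return -R.T@t,d/np.linalg.norm(d)
def onz(c,u,v,z):
    o,d=ray(c,u,v); return o+d*(z-o[2])/d[2]
def tri(a,ua,b,ub):
    o1,d1=ray(a,*ua);o2,d2=ray(b,*ub)
    s=np.linalg.lstsq(np.stack([d1,-d2],1),o2-o1,rcond=None)[0]
    p,q=o1+s[0]*d1,o2+s[1]*d2
    return (p+q)/2,np.linalg.norm(p-q)
def proj(c,P):
    K=np.array([[c["fx"],0,c["cx"]],[0,c["fy"],c["cy"]],[0,0,1.]])
    R=c["view"][:3,:3];t=c["view"][:3,3]
    return cv2.projectPoints(np.atleast_2d(np.array(P,float)),cv2.Rodrigues(R)[0],t,K,np.array([c["k1"],0,0,0,0.]))[0][:,0]
E
python3 - <<'E'
from h import *
d=pickle.load(open("cams0.pkl","rb"))
t=d["top"]["frame"][140:240,310:410]; s=d["side"]["frame"][100:200,275:375]
im=np.hstack([cv2.resize(x,None,fx=4,fy=4,interpolation=cv2.INTER_CUBIC) for x in (t,s)])
cv2.imwrite("pics/zoom0.png",cv2.cvtColor(im,cv2.COLOR_RGB2BGR))
E
```

```text
(no output)
```

View pics/zoom0.png

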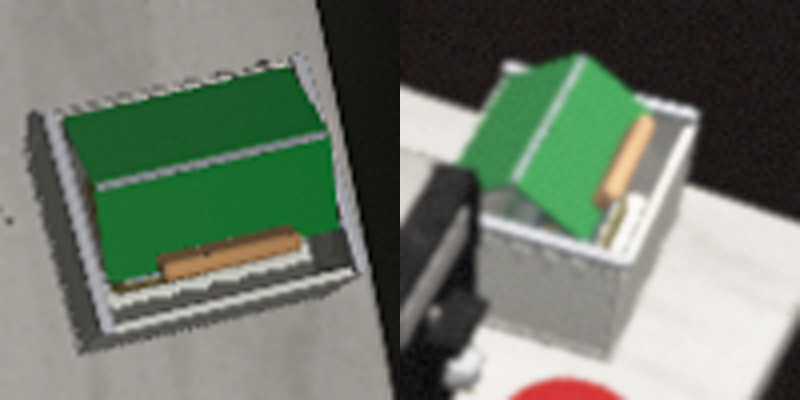

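```bash
python3 - <<'E'
from h import *
d=pickle.load(open("cams0.pkl","rb"));T,S=d["top"],d["side"]
tp=lambda x,y:((x+.5)/4-.5+310,(y+.5)/4-.5+140)
sp=lambda x,y:((x-400+.5)/4-.5+275,(y+.5)/4-.5+100)
def tr(n,a,b):
    p,e=tri(T,tp(*a),S,sp(*b)); print(n,p.round(4),'gap',round(e,4)); return p
L=tr('ridge+y',(97,187),(515,178)); R=tr('ridge-y',(327,133),(583,57))
print('len',np.linalg.norm(L-R),'yaw',np.degrees(np.arctan2(*( (L-R)[[0,1]]*[-1,1]))))
F=tr('front+y',(107,282),(590,242))
FL=tr('trackfront+y',(107,332),(622,265)); FR=tr('trackfront-y',(362,270),(697,112))
print(np.linalg.norm(FL-FR),'yaw',np.degrees(np.arctan2(*( (FL-FR)[[0,1]]*[-1,1]))))
a,b=[onz(T,*tp(*q),.079) for q in((62,118),(295,65))]
print('rear',a,b,np.linalg.norm(a-b),'yaw',np.degrees(np.arctan2(*( (a-b)[[0,1]]*[-1,1]))))
a,b=[onz(T,*tp(*q),.079) for q in((107,282),(340,230))]
print('front',a,b,np.linalg.norm(a-b),'yaw',np.degrees(np.arctan2(*( (a-b)[[0,1]]*[-1,1]))))
# walls
for q1,q2 in (((50,113),(108,332)),((297,57),(362,270))):
    a,b=[onz(T,*tp(*q),.084) for q in (q1,q2)]; print('wall',a,b,np.linalg.norm(a-b),np.degrees(np.arctan2((a-b)[1],(a-b)[0])))
# bar
for n,a,b in(('bar front top +y',(163,265),(600,195)),('bar top -y',(298,232),(645,118))):tr(n,a,b)
for q in((165,279),(299,248)): print('bar front low',onz(T,*tp(*q),.093))
E
```

```text
ridge+y [ 0.495  -0.2951  0.1132] gap 0.0013
ridge-y [ 0.51   -0.4276  0.1093] gap 0.0022
len 0.13341571834490845 yaw 6.48749974287401
front+y [ 0.4467 -0.2984  0.0825] gap 0.0009
trackfront+y [ 0.4219 -0.2942  0.0782] gap 0.0033
trackfront-y [ 0.4351 -0.4403  0.086 ] gap 0.0012
0.1468661620254209 yaw 5.159301802403491
rear [ 0.54328403 -0.28933045  0.079     ] [ 0.55743901 -0.42747793  0.079     ] 0.13887076858293834 yaw 5.85027024518453
front [ 0.44769653 -0.29899284  0.079     ] [ 0.45961048 -0.43471905  0.079     ] 0.13624810709501414 yaw 5.016523814072607
wall [ 0.5457348  -0.28212781  0.084     ] [ 0.41946845 -0.29396267  0.084     ] 0.12681977657371496 5.354650684554555
wall [ 0.56063259 -0.42789378  0.084     ] [ 0.43484122 -0.44111886  0.084     ] 0.12648466699191388 6.001744860923669
bar front top +y [ 0.4523 -0.3278  0.0935] gap 0.0033
bar top -y [ 0.4583 -0.4052  0.0965] gap 0.0006
bar front low [ 0.44297272 -0.32803788  0.093     ]
bar front low [ 0.45028048 -0.40510502  0.093     ]
```

```bash
python3 - <<'E'
from h import *
d=pickle.load(open("cams0.pkl","rb"));T,S=d["top"],d["side"]
for n,q in dict(cm_fr=(82,228),cm_br=(90,150),cm_fl=(18,234)).items(): print(n,onz(T,*q,0),onz(T,*q,.3))
for n,a,b in (('toaster front right top',(303,187),(293,152)),('toaster front left top',(231,207),(258,208)),('jar lid',(265,247),(317,210)),('cm',(45,90),(78,260))): print(n,*tri(T,a,S,b))
print(proj(T,[[.183,.624,.22]]),proj(S,[[.183,.624,.22]]))
for q in ((100,297),(405,250)): print('edge',onz(T,*q,0))
E
```

```text
cm_fr [ 4.94579449e-01  2.91821894e-01 -2.22044605e-16] [0.43792941 0.18703528 0.3       ]
cm_br [0.68677159 0.26173756 0.        ] [0.57745892 0.16519436 0.3       ]
cm_fl [0.49933935 0.45394857 0.        ] [0.44138505 0.30473757 0.3       ]
toaster front right top [ 0.49208916 -0.22490454  0.14485778] 0.005039039668078985
toaster front left top [ 0.48191687 -0.06896849  0.11796574] 0.009979186583200333
jar lid [ 0.38544285 -0.13075515  0.10687791] 0.0007894497860452998
cm [0.68311879 0.24774246 0.23595755] 0.11014750531251324
[[-98.74216167 384.85774156]] [[156.44976417 821.34896572]]
edge [0.32764477 0.25971958 0.        ]
edge [ 0.34403234 -0.46250474  0.        ]
```

```bash
python3 -m pendant '[[-0.05,0.05,0,0,0,0],[-0.15,0.15,0,0,0,0],[-0.28,0.27,0,0,0,0],[-0.42,0.4,0,0,0,0],[-0.56,0.54,0,0,0,0],[-0.7,0.67,0,0,0,0],[-0.83,0.8,0,0,0,0],[-0.95,0.9,0,0,0,0]]' 0 20
```

```text
time_s: 1.1
tool_pos: [0.2431, 0.5062, 0.2227]
tool_rot: [180.0, -0.0, 73.6]
force: [-0.0, 0.0, 0.4]
grip_width: 0.0151
```

```bash
python3 -m pendant '[[-0.12,0.12,0,0,0,0],[-0.25,0.25,0,0,0,0],[-0.37,0.37,0,0,0,0],[-0.5,0.5,0,0,0,0],[-0.62,0.62,0,0,0,0],[-0.75,0.75,0,0,0,0],[-0.87,0.87,0,0,0,0],[-1,1,0,0,0,0]]'
```

```text
time_s: 2.1
tool_pos: [0.3107, 0.3823, 0.2226]
tool_rot: [180.0, -0.0, 73.7]
force: [0.5, 0.2, -0.5]
grip_width: 0.0006
```

```bash
python3 -m pendant '[[-0.12,0.12,0,0,0,0],[-0.25,0.25,0,0,0,0],[-0.37,0.36,0,0,0,0],[-0.5,0.47,0,0,0,0],[-0.62,0.58,0,0,0,0],[-0.75,0.7,0,0,0,0],[-0.87,0.8,0,0,0,0],[-1,0.9,0,0,0,0]]'
```

```text
time_s: 3.1
tool_pos: [0.3689, 0.2611, 0.2226]
tool_rot: [180.0, -0.0, 73.7]
force: [-0.1, -0.2, 0.2]
grip_width: 0.0006
```

```bash
python3 -m pendant '[[-0.12,0.1,0,0,0,0],[-0.25,0.2,0,0,0,0],[-0.37,0.3,0,0,0,0],[-0.5,0.4,0,0,0,0],[-0.62,0.5,0,0,0,0],[-0.75,0.6,0,0,0,0],[-0.87,0.7,0,0,0,0],[-1,0.8,0,0,0,0]]'
```

```text
time_s: 4.1
tool_pos: [0.4176, 0.1426, 0.2226]
tool_rot: [180.0, -0.0, 73.7]
force: [0.3, 0.6, 0.1]
grip_width: 0.0006
```

```bash
python3 -m pendant '[[-0.12,0.1,0,0,0,0.04],[-0.25,0.2,0,0,0,0.08],[-0.37,0.28,0,0,0,0.12],[-0.5,0.35,0,0,0,0.17],[-0.62,0.4,0,0,0,0.21],[-0.75,0.44,0,0,0,0.25],[-0.87,0.48,0,0,0,0.29],[-1,0.5,0,0,0,0.33]]'
```

```text
time_s: 5.1
tool_pos: [0.437, 0.0328, 0.2226]
tool_rot: [-180.0, -0.0, 43.8]
force: [-0.5, -0.1, -0.1]
grip_width: 0.0002
```

```bash
python3 -m pendant '[[-0.12,0.12,0,0,0,0],[-0.25,0.24,0,0,0,0],[-0.37,0.37,0,0,0,0],[-0.5,0.49,0,0,0,0],[-0.62,0.61,0,0,0,0],[-0.75,0.74,0,0,0,0],[-0.87,0.86,0,0,0,0],[-1,0.98,0,0,0,0]]'
```

```text
time_s: 6.1
tool_pos: [0.4331, -0.1074, 0.2225]
tool_rot: [180.0, -0.0, 44.0]
force: [0.3, -0.4, -0.0]
grip_width: 0.0003
```

```bash
python3 -m pendant '[[-0.12,0.12,0,0,0,0],[-0.25,0.24,0,0,0,0],[-0.37,0.37,0,0,0,0],[-0.5,0.49,0,0,0,0],[-0.62,0.61,0,0,0,0],[-0.75,0.74,0,0,0,0],[-0.87,0.86,0,0,0,0],[-1,0.98,0,0,0,0]]'
```

```text
time_s: 7.1
tool_pos: [0.4291, -0.2474, 0.2226]
tool_rot: [180.0, -0.0, 44.0]
force: [-0.6, 0.5, 0.2]
grip_width: -0.0
```

```bash
python3 -m pendant '[[-0.14,0.11,0,0,0,0.06],[-0.28,0.22,0,0,0,0.12],[-0.42,0.33,0,0,0,0.18],[-0.56,0.44,0.1,0,0,0.24],[-0.7,0.55,0.25,0,0,0.3],[-0.84,0.66,0.45,0,0,0.36],[-0.95,0.74,0.65,0,0,0.425],[-0.98,0.76,0.8,0,0,0.425]]'; python3 - <<'E'
from cell import env, viewer
import cv2, numpy as np, pickle
d={}
for n in ("top","side"):
    c=viewer.read_camera(n); d[n]=c
pickle.dump(d,open("cams1.pkl","wb"))
t=d["top"]["frame"][140:260,290:410]; s=d["side"]["frame"][80:200,265:385]
im=np.hstack([cv2.resize(x,(400,400),interpolation=cv2.INTER_CUBIC) for x in (t,s)])
cv2.imwrite("pics/z1.png",cv2.cvtColor(im,cv2.COLOR_RGB2BGR))
o=env.get_obs();print(o["tool_pos"],o["tool_rot"],o["force"])
E
```

```text
time_s: 8.1
tool_pos: [0.4107, -0.3701, 0.1417]
tool_rot: [180.0, 0.1, 5.7]
force: [-0.8, 1.0, -0.2]
grip_width: 0.0004
[ 0.41042648 -0.36861834  0.14098277] [-1.79915990e+02  1.62940076e-01  5.80487523e+00] [ 0.34800951  0.30006456 -0.51567599]
```

View pics/z1.png

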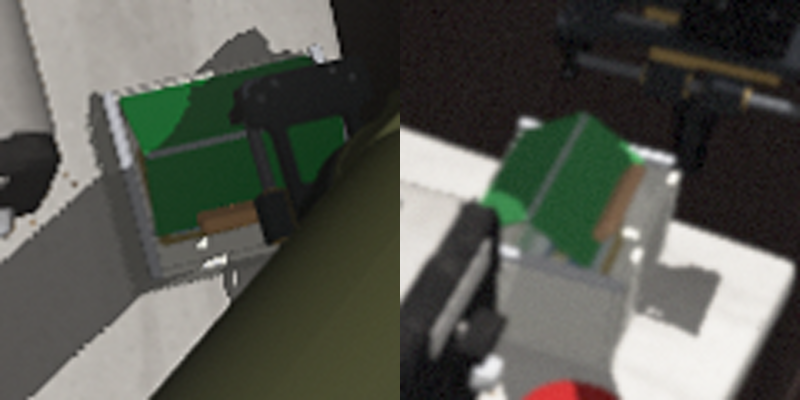

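```bash
python3 -m pendant '[[0,0,0.2,0,0,0],[0,0,0.4,0,0,0],[0,0,0.55,0,0,0],[0,0,0.58,0,0,0],[0.05,0,0.58,0,0,0],[0.1,0,0.58,0,0,0],[0.15,0,0.58,0,0,0],[0.2,0,0.58,0,0,0]]'
```

```text
time_s: 9.2
tool_pos: [0.4321, -0.3671, 0.0848]
tool_rot: [180.0, -0.0, 5.8]
force: [-0.2, -0.1, -0.2]
grip_width: 0.0004
```

```bash
python3 -m pendant '[[0.03,0,0,0,0,0],[0.07,0,0,0,0,0],[0.11,0,0,0,0,0],[0.15,0,0,0,0,0],[0.19,0,0,0,0,0],[0.23,0,0,0,0,0],[0.27,0,0,0,0,0],[0.3,0,0,0,0,0]]'; python3 - <<'E'
from cell import env, viewer
import cv2, numpy as np, pickle
d={}
for n in ("top","side"):
    c=viewer.read_camera(n); d[n]=c
t=d["top"]["frame"][140:260,290:410]; s=d["side"]["frame"][80:200,265:385]
im=np.hstack([cv2.resize(x,(400,400),interpolation=cv2.INTER_CUBIC) for x in (t,s)])
cv2.imwrite("pics/z2.png",cv2.cvtColor(im,cv2.COLOR_RGB2BGR))
o=env.get_obs();print(o["tool_pos"],o["tool_rot"],o["force"])
E
```

```text
time_s: 10.2
tool_pos: [0.462, -0.364, 0.0847]
tool_rot: [180.0, -0.0, 5.8]
force: [-1.8, 0.1, -1.1]
grip_width: 0.0005
[ 0.46236411 -0.36400632  0.08480689] [ 1.79971997e+02 -7.10101033e-02  5.77243141e+00] [-0.39417838 -0.65833538  0.05658139]
```

View pics/z2.png

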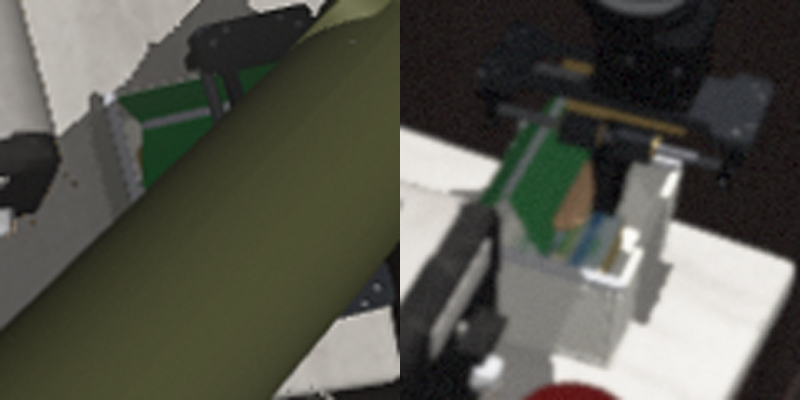

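```bash
python3 -m pendant '[[0.05,0,0.01,0,0,0],[0.1,0,0.02,0,0,0],[0.15,0,0.03,0,0,0],[0.2,0,0.04,0,0,0],[0.25,0,0.04,0,0,0],[0.3,0,0.04,0,0,0],[0.35,0,0.04,0,0,0],[0.39,0,0.04,0,0,0]]'; python3 - <<'E'
from cell import env, viewer
import cv2, numpy as np, pickle
d={}
for n in ("top","side"):
    c=viewer.read_camera(n); d[n]=c
t=d["top"]["frame"][140:260,290:410]; s=d["side"]["frame"][80:200,265:385]
im=np.hstack([cv2.resize(x,(400,400),interpolation=cv2.INTER_CUBIC) for x in (t,s)])
cv2.imwrite("pics/z3.png",cv2.cvtColor(im,cv2.COLOR_RGB2BGR))
o=env.get_obs();print(o["tool_pos"],o["tool_rot"],o["force"])
E
```

```text
time_s: 11.3
tool_pos: [0.5005, -0.3601, 0.0806]
tool_rot: [180.0, -0.0, 5.7]
force: [-1.8, -0.1, 0.0]
grip_width: 0.0004
[ 0.50113141 -0.36007927  0.08072414] [ 1.79975021e+02 -6.03739572e-02  5.77237621e+00] [-0.62336416  0.46518301  0.4970618 ]
```

View pics/z3.png

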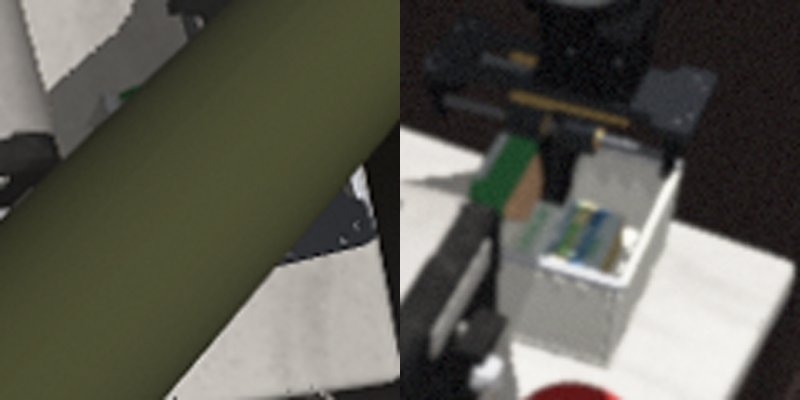

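```bash
python3 -m pendant '[[0.02,0,0,0,0,0],[0.03,0,0,0,0,0],[0.05,0,0,0,0,0],[0.06,0,0,0,0,0],[0.07,0,0,0,0,0],[0.08,0,0,0,0,0],[0.09,0,0,0,0,0],[0.09,0,0,0,0,0]]'
```

```text
time_s: 12.4
tool_pos: [0.5093, -0.3592, 0.0806]
tool_rot: [-180.0, -0.0, 5.7]
force: [-1.4, 0.4, -0.9]
grip_width: 0.0002
```

```bash
python3 -m pendant '[[0.005,0,0,0,0,0],[0.01,0,0,0,0,0],[0.015,0,0,0,0,0],[0.02,0,0,0,0,0],[0.025,0,0,0,0,0],[0.03,0,0,0,0,0],[0.03,0,0,0,0,0],[0.03,0,0,0,0,0]]'
```

```text
time_s: 13.4
tool_pos: [0.5122, -0.359, 0.0806]
tool_rot: [180.0, -0.0, 5.7]
force: [-0.5, -0.1, -0.2]
grip_width: 0.0005
```

```bash
python3 -m pendant '[[0.005,0,0,0,0,0],[0.01,0,0,0,0,0],[0.015,0,0,0,0,0],[0.02,0,0,0,0,0],[0.025,0,0,0,0,0],[0.03,0,0,0,0,0],[0.035,0,0,0,0,0],[0.04,0,0,0,0,0]]'; python3 - <<'E'
from cell import env, viewer
import cv2, numpy as np, pickle
o=env.get_obs();print(o["tool_pos"],o["tool_rot"],o["force"])
c=viewer.read_camera("side")
s=c["frame"][80:200,265:385]
cv2.imwrite("pics/z4.png",cv2.cvtColor(cv2.resize(s,(600,600),interpolation=cv2.INTER_CUBIC),cv2.COLOR_RGB2BGR))
E
```

```text
time_s: 14.4
tool_pos: [0.5161, -0.3586, 0.0806]
tool_rot: [-180.0, -0.0, 5.7]
force: [-1.2, -1.0, -0.7]
grip_width: 0.0002
[ 0.51606165 -0.35859937  0.08055096] [-1.79997592e+02 -4.76735777e-03  5.73493068e+00] [-1.22698679 -0.97324662 -0.74382465]
```

View pics/z4.png

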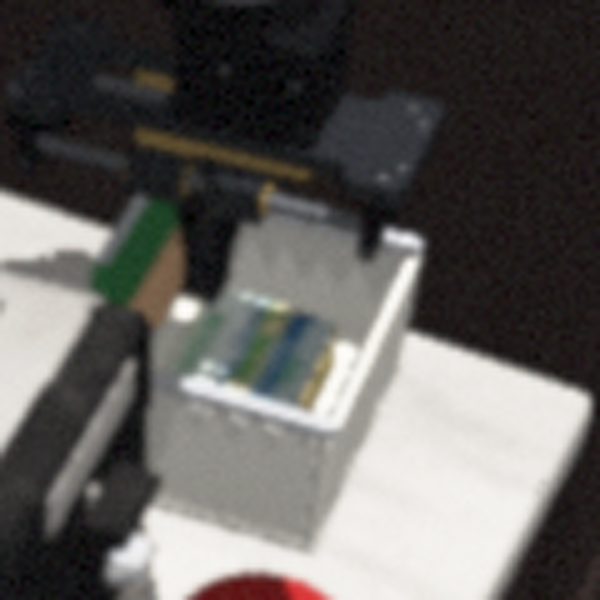

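```bash
python3 -m pendant '[[0.01,0,0,0,0,0],[0.015,0,0,0,0,0],[0.02,0,0,0,0,0],[0.025,0,0,0,0,0],[0.03,0,0,0,0,0],[0.035,0,0,0,0,0],[0.04,0,0,0,0,0],[0.045,0,0,0,0,0]]'
```

```text
time_s: 15.45
tool_pos: [0.5185, -0.3584, 0.0805]
tool_rot: [-179.9, 0.2, 5.7]
force: [-8.0, 0.2, 2.8]
grip_width: 0.0001
```

```bash
python3 -m pendant '[[0.005,0,0,0,0,0],[0.01,0,0,0,0,0],[0.015,0,0,0,0,0],[0.02,0,0,0,0,0],[0.02,0,0,0,0,0],[0.02,0,0,0,0,0],[0.02,0,0,0,0,0],[0.02,0,0,0,0,0]]'
```

```text
time_s: 16.45
tool_pos: [0.5186, -0.3584, 0.0805]
tool_rot: [-179.9, 0.3, 5.6]
force: [-11.5, 2.1, 6.2]
grip_width: 0.0007
```

```bash
python3 -m pendant '[[-0.05,0,0,0,0,0],[-0.15,0,0,0,0,0],[-0.3,0,0,0,0,0],[-0.45,0,0,0,0,0],[-0.6,0,-0.1,0,0,0],[-0.75,0,-0.35,0,0,0],[-0.9,0,-0.6,0,0,0],[-1,0,-0.9,0,0,0]]'; python3 - <<'E'
from cell import env, viewer
import cv2, numpy as np, pickle
d={}
for n in ("top","side"):
    c=viewer.read_camera(n); d[n]=c
pickle.dump(d,open("cams5.pkl","wb"))
t=d["top"]["frame"][140:240,310:410]; s=d["side"]["frame"][100:200,275:375]
im=np.hstack([cv2.resize(x,(400,400),interpolation=cv2.INTER_CUBIC) for x in (t,s)])
cv2.imwrite("pics/z5.png",cv2.cvtColor(im,cv2.COLOR_RGB2BGR))
o=env.get_obs();print(o["tool_pos"],o["tool_rot"],o["force"])
E
```

```text
time_s: 17.45
tool_pos: [0.4213, -0.3683, 0.1716]
tool_rot: [-180.0, -0.0, 5.7]
force: [0.1, -0.5, 0.3]
grip_width: 0.0003
[ 0.42253367 -0.37035573  0.17417172] [179.8534782   -0.32692266   5.58835579] [-0.22380045 -1.14724956 -0.03239361]
```

View pics/z5.png

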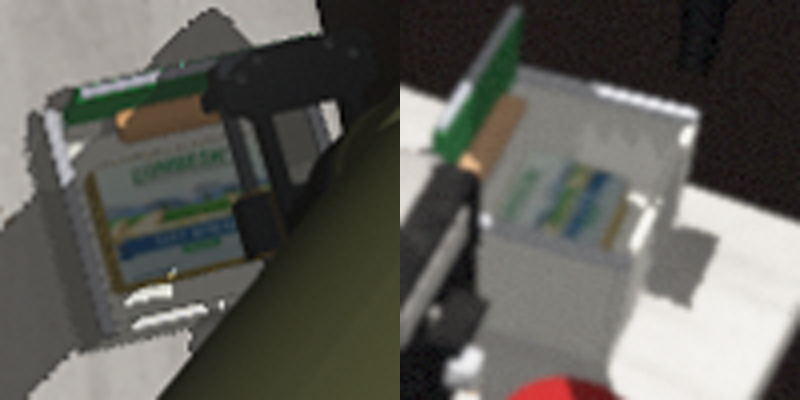

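```bash
python3 -m pendant '[[0,0,-0.2,0,0,0],[0,-0.1,-0.4,0,0,0],[0,-0.25,-0.5,0,0,0],[0,-0.4,-0.5,0,0,0],[0,-0.55,-0.5,0,0,0],[0,-0.75,-0.5,0,0,0],[0,-0.9,-0.5,0,0,0],[0,-1,-0.5,0,0,0]]'; python3 - <<'E'
from cell import env, viewer
from h import *
d={}
for n in ("top","side"):
    c=viewer.read_camera(n); d[n]=c
pickle.dump(d,open("cams6.pkl","wb"))
t=d["top"]["frame"][140:240,310:410]; s=d["side"]["frame"][100:200,275:375]
im=np.hstack([cv2.resize(x,(400,400),interpolation=cv2.INTER_CUBIC) for x in (t,s)])
cv2.imwrite("pics/z6.png",cv2.cvtColor(im,cv2.COLOR_RGB2BGR))
cv2.imwrite("pics/full6.png",cv2.cvtColor(d["top"]["frame"],cv2.COLOR_RGB2BGR))
o=env.get_obs();print(o["tool_pos"],o["tool_rot"],o["force"])
O=np.array([.491,-.3625,0]);a=np.radians(5.7);R=np.array([[np.cos(a),-np.sin(a),0],[np.sin(a),np.cos(a),0],[0,0,1]])
for n,P in dict(ridgeL=(.056,.068,.134),ridgeR=(.056,-.068,.134),barL=(.036,.04,.090),barR=(.036,-.04,.090)).items():
    w=O+R@np.array(P); print(n,'zoom top',((proj(d['top'],w)[0]-[310,140])*4).round(),'side',((proj(d['side'],w)[0]-[275,100])*4+[400,0]).round())
E
```

```text
time_s: 18.55
tool_pos: [0.4131, -0.2676, 0.2208]
tool_rot: [-180.0, -0.0, 5.8]
force: [0.4, 0.3, 0.1]
grip_width: 0.0007
[ 0.41325073 -0.26739088  0.22068761] [-1.79952606e+02 -2.74109469e-02  5.83961320e+00] [0.41928564 0.25704533 0.3101698 ]
ridgeL zoom top [77. 95.] side [443. 130.]
ridgeR zoom top [317.  42.] side [522.   6.]
barL zoom top [122. 140.] side [487. 169.]
barR zoom top [258. 109.] side [532.  95.]
```

View pics/z6.png

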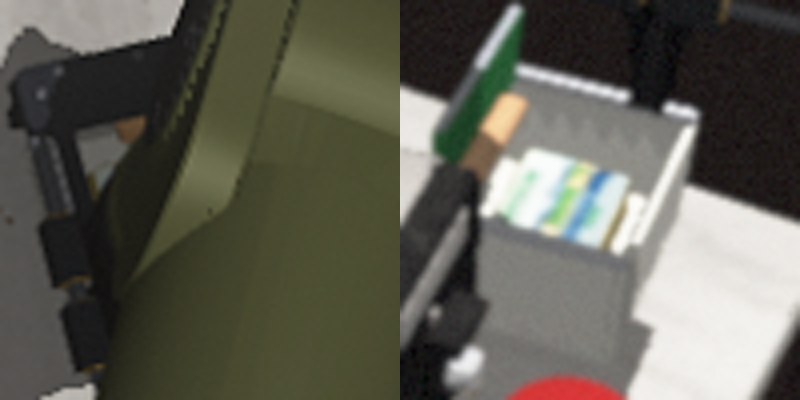

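View pics/full6.png

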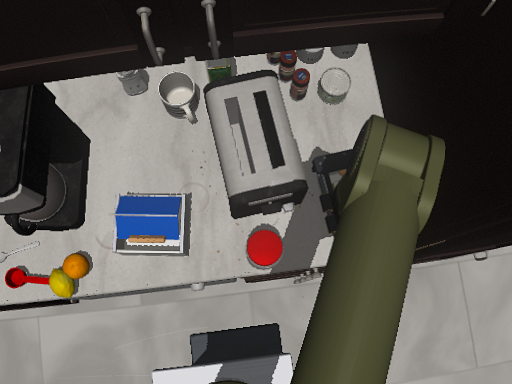

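```bash
python3 - <<'E'
from h import *
d5=pickle.load(open("cams5.pkl","rb"));d6=pickle.load(open("cams6.pkl","rb"))
O=np.array([.491,-.3625,0]);a=np.radians(5.7);R=np.array([[np.cos(a),-np.sin(a),0],[np.sin(a),np.cos(a),0],[0,0,1]])
k=8
def crop(c,u0,v0,w=50):
    im=cv2.resize(c["frame"][v0:v0+w,u0:u0+w],(w*k,w*k),interpolation=cv2.INTER_CUBIC).copy()
    for th,col in ((0,(255,255,0)),(.1,(255,0,255))):
        u=np.array([np.sin(th),0,np.cos(th)]);n=np.array([-np.cos(th),0,np.sin(th)])
        # front panel lower edge at hinge - 2*56*sin(th); +4mm offset at stop -> bar base x=54
        lo=np.array([.054-2*.056*np.sin(th),0,.078])
        pts=[]
        for y in(.04,-.04):
            for s,t in((0,.018),(.012,.018),(.012,0),(0,0)): pts.append(lo+u*s+n*t+[0,y,0])
        for y in (.068,-.068): pts.append(lo+u*.056+[0,y,0])
        p=proj(c,[O+R@q for q in pts]); p=((p-[u0,v0]+.5)*k).astype(int)
        for q in p: cv2.circle(im,tuple(int(x) for x in q),2,col,-1)
    return im
im=np.hstack([crop(d5["top"],320,145),crop(d6["side"],280,95)])
cv2.imwrite("pics/chk.png",cv2.cvtColor(im,cv2.COLOR_RGB2BGR))
E
```

```text
(no output)
```

View pics/chk.png

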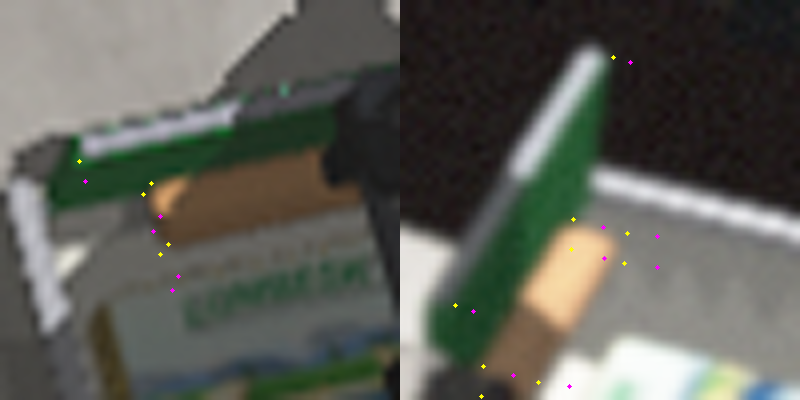

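```bash
python3 - <<'E'
from cell import env
env.sign_off(); print(env.get_obs()["time_s"])
E
```

```text
the job is handed in; nothing more can be done
the job is handed in; nothing more can be done
```

The green keeper's cover is open: both panels stand upright and folded together at the back of the box. I handed the job in at about 18.6 s. I pushed the wooden bar straight back with shut fingers until it stopped, then backed off forward and up.

- **Stop felt:** the force along the push rose from about 1–2 N to 8 N, then 11.5 N. In that last step, 2 mm more command moved the tool only 0.1 mm.
- **Cover position:** after release, the ridge and bar appear about one pixel (2 mm) behind where a fully folded cover should be. This is within my pose and calibration error, and it is not short of the stop. The bar points level.
- **Blue keeper and arm:** the blue cover looks unchanged in the last top picture. The gripper is free, with forces near zero, about 0.22 m above the worktop.

One reading was less clear. At the stop the tool also felt about 6 N upward, which I took to be friction or the fingertip shape. In the last top picture the arm hid the green cover, so the final check used the side view and the top view taken one move earlier.

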